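# Walk the loaded coffee crate into its bay under the riser shelf

## Task

The loaded coffee crate has to go back into its bay under the riser shelf. Walk it in gently, pushing low on its two front corner posts in turn, never on the thin lath or the bags between them, until both its back corners rest against the stop rail. Keep the bags standing, leave the other things on the bench alone and finish clear of the crate.

Things in the scene. Friction and masses are not known exactly. Their poses are not given: they have to be found in the camera images.
- crate: Loaded wooden pick crate, 150 deep (its x) x 210 wide (its y) x 131 mm high, 3.1 kg with its bags, on four rubber feet. Origin under its centre, on the bench; x points to its back (away from the robot), y to its left. Its front is open between two corner posts, where a thin lath and the front bags must not be pushed. Sliding it takes about 24 N in all.
- crate_left_post (a point): middle of the front face of the left corner post, 50 mm above the bench and 84 mm left of the centre line: flat, 42 mm wide, from 6 to 131 mm above the bench, facing the crate's -x. 14 to 20 N here turns the crate about a point beyond its middle, which goes forward by some 40 percent of the corner's travel; the far corner hardly moves. Pushed near the top it may tip instead.
- crate_right_post (a point): the same on the right corner post, 84 mm right of the centre line; behaves alike, mirrored
- crate_left_back (a point): back left corner of the crate, 20 mm above the bench
- crate_right_back (a point): back right corner of the crate, 20 mm above the bench
- riser: Plywood riser shelf screwed to the bench. Origin on the bench in the middle of the crate bay, 100 mm in front of the stop rail; x points to the back, y left. The rail, 45 mm high, closes the bay: its front face is at x = 100 mm. The bay is 242 mm wide (y +-121) between upright cheeks 15 mm thick that reach forward to x = -5 mm. Left of it is a pigeonhole with two rolls of tape. Boxes stand on top from x = 25 mm back.
- sample_box: brown sample carton 69 x 133 x 60 mm lying on the bench to the right of the riser; bystander, origin under its middle
- tape_low: roll of brown tape, 104 mm across, 48 mm high, in the riser's pigeonhole; bystander, origin under its middle
- tape_high: roll of brown tape, 100 mm across, 48 mm high, on top of the other; bystander, origin under its middle
- pocket_scale: flat black pocket scale 80 x 139 x 19 mm on the bench to the left; bystander
- marker: marker pen 140 mm long, 19 mm thick, on the bench to the left, nearer the robot; bystander
- bag_0: filled coffee bag, 57 x 90 x 165 mm, 0.27 kg, standing loose in the crate (front left); origin under its middle, z up
- bag_1: filled coffee bag, 57 x 90 x 165 mm, 0.27 kg, standing loose in the crate (front right); origin under its middle, z up
- bag_2: filled coffee bag, 57 x 90 x 165 mm, 0.27 kg, standing loose in the crate (back left); origin under its middle, z up
- bag_3: filled coffee bag, 57 x 90 x 165 mm, 0.27 kg, standing loose in the crate (back right); origin under its middle, z up
- riser_edge (a point): middle of the lower front edge of the riser's top board above the crate bay, 200 mm in front of the stop rail and 235 mm above the bench; the board is 18 mm thick and overhangs the front of a crate that is home by 50 mm. Slanted brackets in line with the cheeks carry the overhang, above 140 mm
- lath: thin wooden lath, 122 mm long, 24 mm high, 6 mm thick, lightly nailed across the foot of the crate's open front between the posts; its front face lies 15 mm behind theirs; origin under its middle, 8 mm above the bench. The bags' front faces are 9 mm behind it. Too weak to push on
Not all that is in view belongs to the job. Leave any purple look-alike of the bag_2 alone.

How it is judged:
By the outcome, as a careful person would: the job done as asked, in the order asked, and still so for the second after the job is handed in, with the robot touching nothing.
It also fails if it takes over 67 s, if anything falls off the work surface, if the arm or the gripper's body presses on something with over 40 N, if the wrist force passes 120 N, or if a joint passes its speed limit or range.

## Robot

A 6-joint arm with a two-finger parallel gripper is mounted at the origin on a cart in front of the work surface, level with it; the furniture and walls round the work are solid. World frame = base frame: x ahead of the robot, y to its left, z up, the work surface at z = 0. Lengths are in m, angles in rad, forces in N, time in s.
With the tool pointing down it reaches from about 0.35 to 0.8 m from the base axis. Payload 7.3 kg.
Tool frame: the origin (TCP) lies between the finger pads; the fingertips stand 25 mm ahead of it and the grasp point (between the pads) lies 6 mm ahead of it (r.tip_extent is the distance from the TCP to the fingertips, in m); z points along the fingers, y is the line along which they close (so a half turn about z gives the same grasp; the last joint's range is limited). The gripper opens to 85 mm and grips with 20 to 120 N. Pads are 22 mm wide; open, the fingers measure 114 mm over their backs; the gripper's body (76 mm by 85 mm) begins 54 mm behind the grasp point. The pads swing forward as they close: fully open they stand 13 mm farther back than shut.
Start: joints at [-1.33, 0.342, 1.524, -0, 1.275, -0.146], TCP at [0.198, -0.486, 0.223] pointing down, gripper open.
Joint ranges: [-2.53, 2.53], [-0.77, 2.02], [0.04, 2.7], [-1, 4.14], [0.28, 2.66], [-3.11, 3.11]. Speed limits (rad/s): [2.57, 2.57, 3.14, 3.14, 3.14, 3.14].

## Interface

Orientations are given as a unit quaternion [x, y, z, w].
In Python, from workcell import r, command_gripper, optics gives the robot as it stands. The module is installed in compiled form; this text tells all that it offers. Calls block until the motion is done:
- r.reach(position, orientation): joint-space move of the TCP to a pose.
- r.move_straight(position, orientation=None, speed=0.15, max_force=None): straight line of the TCP; orientation=None keeps the orientation; speed is the mean speed in m/s. With max_force (N) it stops when the force on the tool has changed by that much, and returns True; else False.
- r.movej(angles): joint-space move.
- command_gripper(opening, force=None): finger opening in m; force is the grip in N (None keeps the last); returns when the fingers have stopped.
- r.hold(seconds).
- r.solve_ik(position, orientation): joint angles nearest the present ones, or None.
- r.read_state(): the state.
- optics.get_image(name): name is "scene" or "top"; returns (picture, depth): 400x640x3 uint8, red, green, blue; 400x640 float32, m along the optical axis (not along the pixel's ray), 0 where there is no reading.
- optics.camera_model(name): a dict with "K" (3x3 intrinsics, pixels), "R" (3x3) and "t" (3): a world point X has camera coordinates R X + t. Camera axes: x right, y down, z forward; pixel columns grow to the right and rows downward; lengths in m; the calibration is good to about 2 mm. A picture is of the moment at which its call begins. camera_model takes no time and is no camera call.
A pose or a line that the arm cannot do raises r.PlanningError and nothing moves.
- r.finish_job(): hands the job in; it is judged then, once.
The state is a dict: "time_s": time; "joint_positions": joint angles; "dq": joint speeds; "tau": joint torques, N m; "eef_pos": TCP position; "eef_rot": TCP orientation; "contact_force": force on the tool from outside, world axes, zero at the start; "torque": the same for the moment, N m; "grip_width": finger opening in m; "grip_force": force on a finger pad.
Only numpy, scipy, OpenCV 4.12 (cv2) and the standard library are available. Lean on these libraries where they do the work, as an engineer would, in place of code of your own. Each camera call takes 0.05 s, during which the arm holds its last target. There are 200 camera calls.

## Working session

There is one attempt and no reset: what is moved stays moved. The work goes in short steps, each a Python script; the robot and the scene stay as the last script left them, time stands still between calls to the robot, and variables do not carry over. Pictures are saved under pics/ and viewed, at most 10 in all, crops included, and the job is handed in when it is done.

```bash
mkdir -p pics
python3 - <<'E'
from workcell import r, optics
import cv2, numpy as np
for n in ("scene","top"):
    p,d=optics.get_image(n); cv2.imwrite(f"pics/{n}0.png",p[:,:,::-1]); np.save(f"pics/{n}0d.npy",d)
    m=optics.camera_model(n); print(n,m["K"].round(1).tolist(),(-m["R"].T@m["t"]).round(3),m["R"].round(3).tolist(),(d>0).mean())
s=r.read_state();print(s["time_s"],s["eef_rot"],r.tip_extent)
E
```

```text
scene [[420.6, 0.0, 312.1], [0.0, 420.6, 202.2], [0.0, 0.0, 1.0]] [0.079 0.637 1.066] [[-0.773, -0.635, 0.002], [-0.483, 0.586, -0.65], [0.411, -0.504, -0.76]] 0.9949140625
top [[380.7, 0.0, 314.6], [0.0, 380.7, 193.8], [0.0, 0.0, 1.0]] [ 0.051 -0.15   1.453] [[0.341, -0.94, 0.004], [-0.866, -0.316, -0.387], [0.365, 0.129, -0.922]] 0.99624609375
0.1 [ 9.81355824e-01  1.92198536e-01 -3.31015772e-05 -6.83947525e-04] 0.025
```

View pics/scene0.png

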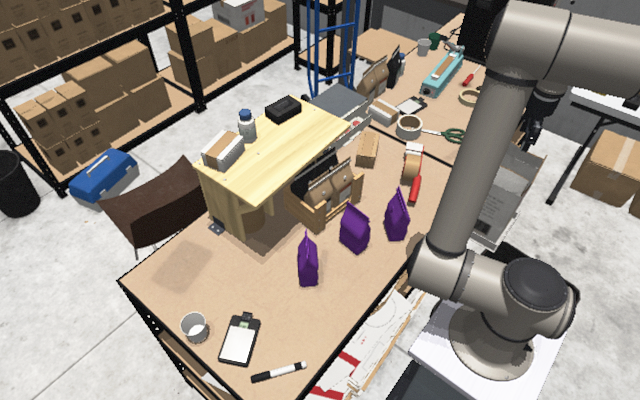

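View pics/top0.png

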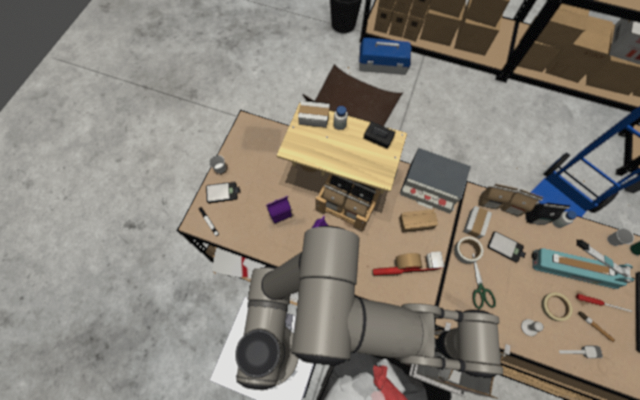

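The scene view shows the crate at about (325,195), with its back part under the riser. Three purple bags stand in front of it at (308,262), (354,230) and (397,217). The sample box is at (368,150). In the top view the crate is at (345,203).

```bash
cat > h.py <<'E'
from workcell import optics
import numpy as np, cv2
def cloud(n,d):
    m=optics.camera_model(n);K,R,t=[np.array(m[k]) for k in("K","R","t")]
    v,u=np.mgrid[:400,:640]; c=np.stack([(u-K[0,2])/K[0,0]*d,(v-K[1,2])/K[1,1]*d,d],-1)
    return (c-t)@R          # world points, 400x640x3
def ray(n,uv,z):
    m=optics.camera_model(n);K,R,t=[np.array(m[k]) for k in("K","R","t")]
    o=-R.T@t; q=R.T@np.linalg.solve(K,[uv[0],uv[1],1]); return o+q*(z-o[2])/q[2]
def proj(n,X):
    m=optics.camera_model(n); return cv2.projectPoints(np.float64(X).reshape(-1,3),cv2.Rodrigues(np.array(m["R"]))[0],np.array(m["t"]),np.array(m["K"]),None)[0][:,0]
E
python3 - <<'E'
import cv2,numpy as np
from h import *
a=cv2.imread("pics/scene0.png")[130:260,190:350]; b=cv2.imread("pics/top0.png")[110:240,265:425]
cv2.imwrite("pics/c0.png",np.hstack([cv2.resize(x,None,fx=2.5,fy=4,interpolation=3) if 0 else cv2.resize(x,None,fx=2.5*2/1.0/2*1.0,fy=2.5,interpolation=3) for x in(a,b)]))
cv2.imwrite("pics/c1.png",cv2.resize(cv2.imread("pics/scene0.png")[140:250,270:420],None,fx=5,fy=5,interpolation=3))
for n in("scene","top"):
    d=np.load(f"pics/{n}0d.npy");P=cloud(n,d)
    hsv=cv2.cvtColor(cv2.imread(f"pics/{n}0.png"),cv2.COLOR_BGR2HSV)
    pm=cv2.inRange(hsv,(125,80,30),(160,255,255)); k,l,s,c=cv2.connectedComponentsWithStats(pm)
    for i in range(1,k):
        if s[i,4]>60:
            q=P[l==i]; print(n,"purple",s[i],np.percentile(q,2,axis=0).round(3),np.percentile(q,98,axis=0).round(3))
    # riser top board
    sel=(abs(P[...,2]-.253)<.006)&(P[...,0]>.3)&(P[...,0]<1.2)&(abs(P[...,1])<.7)
    k,l,s,c=cv2.connectedComponentsWithStats(sel.astype(np.uint8)); i=1+s[1:,4].argmax()
    pts=P[l==i][:,:2].astype(np.float32); box=cv2.boxPoints(cv2.minAreaRect(pts)); print(n,"board",box.round(3).tolist(),P[l==i][:,2].mean())
    q=P[sel]
    # crate rim z~.131
    sel=(abs(P[...,2]-.131)<.005)&(P[...,0]>.3)&(P[...,0]<.9)&(P[...,1]>-.3)&(P[...,1]<.3)
    k,l,s,c=cv2.connectedComponentsWithStats(sel.astype(np.uint8))
    for j in range(1,k):
        if s[j,4]>8: print(n,"rim",s[j],P[l==j].min(0).round(3),P[l==j].max(0).round(3))
E
```

```text
scene purple [384 187  26  54 903] [ 0.341 -0.161  0.008] [ 0.42  -0.098  0.161]
scene purple [ 340  201   30   54 1108] [ 0.409 -0.027  0.009] [0.493 0.01  0.163]
scene purple [298 231  20  56 861] [0.448 0.121 0.01 ] [0.522 0.196 0.163]
scene board [[0.6179999709129333, 0.20200000703334808], [0.625, -0.2240000069141388], [0.871999979019165, -0.2199999988079071], [0.8640000224113464, 0.20600000023841858]] 0.2525004461138231
scene rim [292 161  47  29 156] [ 0.627 -0.171  0.126] [0.681 0.003 0.136]
scene rim [329 170  23  15  82] [ 0.569 -0.161  0.126] [ 0.603 -0.083  0.136]
scene rim [353 172  12   9  44] [ 0.534 -0.177  0.127] [ 0.55  -0.138  0.133]
scene rim [306 185  26  16  96] [ 0.579 -0.073  0.126] [0.62  0.01  0.136]
scene rim [203 192  38  26  65] [0.712 0.186 0.126] [0.86  0.195 0.136]
scene rim [394 194  13  23  78] [ 0.348 -0.164  0.126] [ 0.415 -0.107  0.136]
scene rim [315 200  12  11  48] [ 0.553 -0.011  0.126] [0.568 0.028 0.135]
scene rim [345 209  24  19  96] [ 0.412 -0.024  0.126] [ 0.495 -0.005  0.136]
scene rim [303 237  10  27 106] [0.457 0.12  0.126] [0.522 0.1
[... 410 characters left out ...]
  0.126] [0.66  0.002 0.136]
top rim [347 185   4   4   9] [ 0.643 -0.081  0.128] [ 0.651 -0.069  0.133]
top rim [352 189  21  10  50] [ 0.63  -0.172  0.126] [ 0.644 -0.092  0.136]
top rim [324 192  11   7  28] [ 0.581 -0.039  0.126] [0.596 0.004 0.136]
top rim [315 196  11   7  34] [ 0.556 -0.011  0.126] [0.57  0.029 0.136]
top rim [336 197   9   5  22] [ 0.582 -0.076  0.127] [ 0.594 -0.045  0.135]
top rim [267 198  22  12  51] [0.461 0.121 0.126] [0.522 0.181 0.136]
top rim [346 201  21  10  51] [ 0.572 -0.165  0.126] [ 0.591 -0.086  0.136]
top rim [356 214  12   8  40] [ 0.538 -0.18   0.127] [ 0.554 -0.138  0.136]
top rim [320 220   5   6  10] [ 0.465 -0.033  0.13 ] [ 0.488 -0.026  0.135]
```

View pics/c1.png

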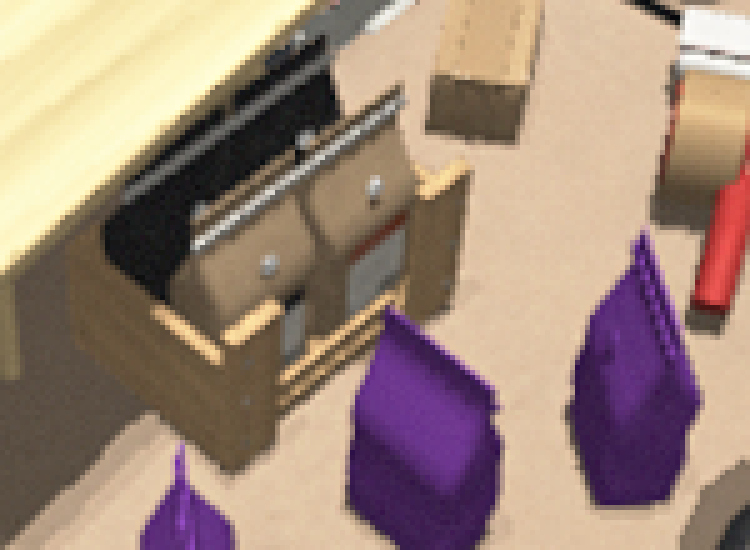

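View pics/c0.png

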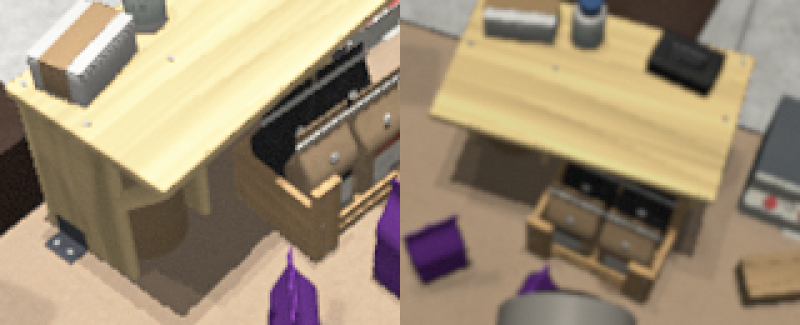

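The crops show the crate yawed about -6° with its front posts at crop-c1 (250,390) on the left and (437,240) on the right. A purple bag stands only about 60 mm in front of the left post. I'll tilt the tool back and outward so its body stays off the bags, crate and shelf. Next I check the cheeks, the clearances and the IK.

```bash
cat >> h.py <<'E'
from scipy.spatial.transform import Rotation as Ro
def tool(az,al,roll):
    """tool tilted al from vertical, its back pointing to -x turned by az towards +y; returns R, tip contact offset from TCP"""
    a,b=np.radians(az),np.radians(al)
    z=-np.array([-np.sin(b)*np.cos(a),np.sin(b)*np.sin(a),np.cos(b)])
    h=np.cross(z,[0,0,1]); h/=np.linalg.norm(h); x=np.cross(h,z)
    R=np.stack([x,h,z],1)@Ro.from_euler('z',roll,degrees=True).as_matrix()
    c=[R@np.array([i*.011,j*.012,.025]) for i in(-1,1) for j in(-1,1)]
    return R,max(c,key=lambda q:q[0]),min(q[2] for q in c)
E
python3 - <<'E'
from workcell import r
from h import *
for n in("scene","top"):
    P=cloud(n,np.load(f"pics/{n}0d.npy"))
    for z0 in(.04,.08,.12):
        s=(abs(P[...,2]-z0)<.02)&(P[...,0]>.69)&(P[...,0]<.76)&(abs(P[...,1]+.1)<.35); q=P[s]
        for y in np.arange(-.4,.22,.02):
            w=q[(q[:,1]>=y)&(q[:,1]<y+.02)]
            if len(w)>5: print(n,z0,round(y,2),len(w),w.min(0)[:2].round(3),w.max(0)[:2].round(3),end=" | ")
    print()
g=np.linspace(-1,1,7)
body=np.array([(i*.0425,j*.0425,.006-.054-k) for i in g for j in g for k in np.linspace(0,.15,12)])
def bd(p,c,yaw,h,z): # distance to box
    q=(p-[*c,0])@Ro.from_euler('z',yaw).as_matrix(); d=np.maximum(abs(q[:,:2])-h,0); dz=np.maximum(np.maximum(z[0]-q[:,2],q[:,2]-z[1]),0); return np.sqrt((d**2).sum(1)+dz**2).min()
out=[]
for az in(20,30,40,50,60):
  for al in(30,35,40,45,50):
    for roll in(0,-30,-15,15,30):
      R,c,lo=tool(az,al,roll); res=[]
      for f in(.555,.672):
        cp=np.array([f,.010 if f<.6 else 0,0]); cp[2]=.05; t=cp-c
        W=t+body@R.T
        res+=[bd(W,(.45,-.015),0,(.044,.029),(0,.165)),bd(W,(f+.075,-.08),-.1 if f<.6 else 0,(.075,.105),(0,.131)),bd(W,(.722,-.01),0,(.1,.25),(.235,.253))]
        res.append(r.solve_ik(t,Ro.from_matrix(R).as_quat()) is not None)
      tipz=.05-c[2]+lo
      out.append((min(res[0],res[1],res[2],res[4]+0,res[5],res[6]),az,al,roll,round(tipz,3),np.round(np.float64(res),3)))
for o in sorted(out,key=lambda o:-o[0])[:10]: print(o)
E
```

```text
scene 0.04 -0.4 8 [ 0.691 -0.4  ] [ 0.745 -0.387] | scene 0.04 -0.38 6 [ 0.701 -0.379] [ 0.745 -0.363] | scene 0.04 -0.36 6 [ 0.712 -0.356] [ 0.748 -0.343] | scene 0.04 -0.34 6 [ 0.713 -0.337] [ 0.744 -0.321] | scene 0.04 -0.28 15 [ 0.714 -0.279] [ 0.758 -0.271] | scene 0.04 -0.2 14 [ 0.739 -0.199] [ 0.759 -0.194] | scene 0.04 0.0 31 [0.69 0.01] [0.707 0.016] | scene 0.04 0.04 39 [0.715 0.048] [0.746 0.06 ] | scene 0.04 0.06 34 [0.721 0.06 ] [0.755 0.079] | scene 0.04 0.08 17 [0.716 0.082] [0.731 0.099] | scene 0.04 0.1 39 [0.709 0.101] [0.717 0.12 ] | scene 0.04 0.12 53 [0.709 0.122] [0.718 0.14 ] | scene 0.04 0.14 67 [0.714 0.14 ] [0.735 0.16 ] | scene 0.04 0.16 17 [0.727 0.16 ] [0.738 0.166] | scene 0.04 0.18 103 [0.712 0.18 ] [0.759 0.195] | scene 0.08 -0.4 38 [ 0.69  -0.399] [ 0.744 -0.38 ] | scene 0.08 -0.38 38 [ 0.698 -0.38 ] [ 0.741 -0.361] | scene 0.08 -0.36 39 [ 0.7  -0.36] [ 0.715 -0.34 ] | scene 0.08 -0.34 28 [ 0.71  -0.339] [ 0.715 -0.321] | scene 0.08 -0.32 33 [ 0.71 -0.32] [ 0.716 -0.3  ] | scene 0.08 -0.3 26 [ 0.713 -0.3  ] [ 0.734 -0.281] | scene 0.08 -0.28 33 [ 0.71
[... 2640 characters left out ...]
020638851957), 60, 50, -15, np.float64(0.034), array([0.003, 0.025, 0.109, 0.   , 0.081, 0.015, 0.022, 0.   ]))
(np.float64(0.0002184002780822869), 60, 45, 15, np.float64(0.031), array([0.   , 0.011, 0.102, 0.   , 0.087, 0.007, 0.   , 0.   ]))
(np.float64(0.0), 20, 30, 0, np.float64(0.039), array([0.   , 0.013, 0.108, 0.   , 0.034, 0.003, 0.006, 1.   ]))
(np.float64(0.0), 20, 30, -30, np.float64(0.034), array([0.   , 0.011, 0.11 , 0.   , 0.05 , 0.005, 0.008, 1.   ]))
(np.float64(0.0), 20, 30, -15, np.float64(0.039), array([0.   , 0.016, 0.114, 0.   , 0.046, 0.005, 0.012, 1.   ]))
(np.float64(0.0), 20, 30, 15, np.float64(0.036), array([0.   , 0.007, 0.104, 0.   , 0.027, 0.001, 0.003, 1.   ]))
```

```bash
cat >> h.py <<'E'
def tool2(az,al,side,flip=0,ext=.018,in_=.0425):
    """open gripper; side=+1 for left post (pushed by the finger nearest the middle), -1 right post. back of tool leans to -x, turned az outward."""
    a,b=np.radians(az)*side,np.radians(al)
    z=-np.array([-np.sin(b)*np.cos(a),np.sin(b)*np.sin(a),np.cos(b)])
    h=np.cross([0,0,1],[np.cos(a),-np.sin(a),0]); x=np.cross(h,z)   # h ~ world +y
    R=np.stack([x,h,z],1)
    c=np.array([R@np.array([i*.011,-side*j,ext]) for i in(-1,1) for j in(in_,.057)])
    if flip: R=R@np.diag([-1,-1,1])
    k=c[:,0]>c[:,0].max()-.002
    return R,c[k].mean(0),min(q[2] for q in c)
E
python3 - <<'E'
from workcell import r
from h import *
g=np.linspace(-1,1,7)
body=np.array([(i*.0425,j*.0425,.006-.054-k) for i in g for j in g for k in np.linspace(0,.15,12)])
fing=np.array([(i*.011,j,.012-k) for i in g for j in(-.057,-.0425,.0425,.057) for k in np.linspace(0,.06,7)])
def bd(p,c,yaw,h,z):
    q=(p-[*c,0])@Ro.from_euler('z',yaw).as_matrix(); d=np.maximum(abs(q[:,:2])-h,0); dz=np.maximum(np.maximum(z[0]-q[:,2],q[:,2]-z[1]),0); return np.sqrt((d**2).sum(1)+dz**2).min()
for side in(1,-1):
 out=[]
 for az in(0,10,15,20,25,30):
  for al in(25,30,35,40,45):
   for flip in(0,1):
      R,c,lo=tool2(az,al,side,flip,ext=.012); res=[]
      for f,y in(((.557,.012),(.672,.0)) if side>0 else ((.537,-.163),(.672,-.164))):
        t=np.array([f,y,.05])-c; W=t+body@R.T
        Rb=t+np.vstack([body,fing])@R.T
        bag=((.45,-.015),(.044,.029)) if side>0 else ((.38,-.13),(.04,.033))
        res+=[bd(Rb,bag[0],0,bag[1],(0,.165)),bd(W,(f+.075,-.08),-.1 if f<.6 else 0,(.075,.105),(0,.131)),bd(W,(.722,-.01),0,(.1,.25),(.235,.253))]
        q=r.solve_ik(t,Ro.from_matrix(R).as_quat()); res.append(q is not None)
      if res[3] and res[7]: out.append((min(res[0],res[1],res[2],res[4],res[5],res[6]),az,al,flip,np.round(np.float64(res),3),np.round(q,2)))
 for o in sorted(out,key=lambda o:-o[0])[:6]: print(side,*o)
E
```

```text
1 0.003380233717588041 10 45 0 [0.003 0.028 0.134 1.    0.017 0.016 0.053 1.   ] [0.02 0.63 2.01 3.62 0.3  1.25]
1 0.003380233717588041 10 45 1 [0.003 0.028 0.134 1.    0.017 0.016 0.053 1.   ] [ 0.02  0.63  2.01  3.62  0.3  -1.89]
1 0.003240082290851473 15 45 0 [0.003 0.026 0.129 1.    0.033 0.014 0.046 1.   ] [0.06 0.64 1.97 3.93 0.32 1.04]
1 0.003240082290851473 15 45 1 [0.003 0.026 0.129 1.    0.033 0.014 0.046 1.   ] [ 0.06  0.64  1.97  3.93  0.32 -2.1 ]
1 0.0 0 45 0 [0.005 0.03  0.145 1.    0.    0.02  0.064 1.   ] [-0.06  0.61  2.05  3.    0.31  1.66]
1 0.0 0 45 1 [0.005 0.03  0.145 1.    0.    0.02  0.064 1.   ] [-0.06  0.61  2.05  3.    0.31 -1.48]
-1 0.008060355054588977 10 45 0 [0.02  0.008 0.149 1.    0.076 0.017 0.053 1.   ] [-0.67  0.68  1.85  1.53  0.56  2.52]
-1 0.008060355054588977 10 45 1 [0.02  0.008 0.149 1.    0.076 0.017 0.053 1.   ] [-0.67  0.68  1.85  1.53  0.56 -0.63]
-1 0.007698614230325057 30 45 0 [0.059 0.008 0.124 1.    0.131 0.01  0.035 1.   ] [-0.72  0.76  1.63  1.13  0.83  2.63]
-1 0.007698614230325057 30 45 1 [0.059 0.008 0.124 1.    0.131 0.01  0.035 1.   ] [-0.72  0.76  1.63  1.13  0.83 -0.51]
-1 0.007681014779541571 25 45 0 [0.049 0.008 0.131 1.    0.115 0.012 0.039 1.   ] [-0.71  0.74  1.69  1.21  0.76  2.61]
-1 0.007681014779541571 25 45 1 [0.049 0.008 0.131 1.    0.115 0.012 0.039 1.   ] [-0.71  0.74  1.69  1.21  0.76 -0.53]
```

```bash
cat > t.py <<'E'
from workcell import r
from h import *
g=np.linspace(-1,1,7)
body=np.array([(i*.0425,j*.0425,.006-.054-k) for i in g for j in g for k in np.linspace(0,.15,12)])
fing=np.array([(i*.011,j,.012-k) for i in g for j in(-.057,-.0425,.0425,.057) for k in np.linspace(0,.06,7)])
def bd(p,c,yaw,h,z):
    q=(p-[*c,0])@Ro.from_euler('z',yaw).as_matrix(); d=np.maximum(abs(q[:,:2])-h,0); dz=np.maximum(np.maximum(z[0]-q[:,2],q[:,2]-z[1]),0); return np.sqrt((d**2).sum(1)+dz**2).min()
side=1
for az in(-20,-10,0,10,20,30,45,60):
  for al in(20,25,30,35,40):
      R,c,lo=tool2(az,al,side,0,ext=.012); row=[]
      for f,y in((.557,.016),(.61,.01),(.672,.004)):
        t=np.array([f,y,.05])-c; W=t+body@R.T
        Rb=t+np.vstack([body,fing])@R.T
        row+=[round(1000*bd(*a)) for a in((Rb,(.45,-.015),0,(.044,.029),(0,.165)),(W,(f+.075,-.08),-.1 if f<.6 else 0,(.075,.105),(0,.131)),(W,(.722,-.01),0,(.1,.25),(.235,.253)))]
        q=[r.solve_ik(t,Ro.from_matrix(Rk).as_quat()) for Rk in(R,R@np.diag([-1,-1,1]))]; row+=[None if k is None else [round(k[3],1),round(k[4],2),round(k[5],1)] for k in q]
      print(az,al,*row)
E
python3 t.py
```

```text
-20 20 0 7 96 [np.float64(0.4), np.float64(0.4), np.float64(-2.4)] [np.float64(0.4), np.float64(0.4), np.float64(0.8)] 9 1 46 [np.float64(0.3), np.float64(0.47), np.float64(-2.3)] [np.float64(0.3), np.float64(0.47), np.float64(0.8)] 61 0 0 [np.float64(0.3), np.float64(0.55), np.float64(-2.3)] [np.float64(0.3), np.float64(0.55), np.float64(0.9)]
-20 25 0 13 108 [np.float64(0.7), np.float64(0.3), np.float64(-2.7)] [np.float64(0.7), np.float64(0.3), np.float64(0.4)] 0 2 60 [np.float64(0.6), np.float64(0.36), np.float64(-2.6)] [np.float64(0.6), np.float64(0.36), np.float64(0.5)] 47 2 6 [np.float64(0.5), np.float64(0.44), np.float64(-2.5)] [np.float64(0.5), np.float64(0.44), np.float64(0.7)]
-20 30 0 18 120 None None 0 8 73 [np.float64(1.0), np.float64(0.29), np.float64(-3.1)] [np.float64(1.0), np.float64(0.29), np.float64(0.1)] 31 8 19 [np.float64(0.8), np.float64(0.35), np.float64(-2.8)] [np.float64(0.8), np.float64(0.35), np.float64(0.3)]
-20 35 0 23 130 [np.float64(1.8), np.float64(0.32), np.float64(2.4)] [np.float64(1.8), np.float64(0.32), np.float64(-0.8)] 0 13 86 [np.float64(1.6), 
[... 7749 characters left out ...]
0.82), np.float64(-3.0)] 143 0 0 [np.float64(-0.6), np.float64(0.89), np.float64(0.0)] None
60 35 41 3 35 [np.float64(-0.9), np.float64(0.8), np.float64(0.4)] [np.float64(-0.9), np.float64(0.8), np.float64(-2.7)] 84 0 0 [np.float64(-0.8), np.float64(0.83), np.float64(0.3)] [np.float64(-0.8), np.float64(0.83), np.float64(-2.9)] 142 0 0 [np.float64(-0.8), np.float64(0.88), np.float64(0.2)] [np.float64(-0.8), np.float64(0.88), np.float64(-3.0)]
60 40 41 7 45 None None 84 5 4 [np.float64(-1.0), np.float64(0.86), np.float64(0.4)] [np.float64(-1.0), np.float64(0.86), np.float64(-2.7)] 141 0 4 [np.float64(-0.9), np.float64(0.9), np.float64(0.3)] [np.float64(-0.9), np.float64(0.9), np.float64(-2.8)]
```

```bash
sed -i '/^side=1/,$d' t.py
cat > t2.py <<'E'
from t import *
rd=lambda k:None if k is None else [float(round(v,2)) for v in k]
for side,cfg in((1,((0,15),(0,20),(0,45),(0,50),(0,55),(5,50),(5,55),(10,50),(10,55))),(-1,((0,20),(0,40),(10,40),(20,40),(10,45),(20,45)))):
 for az,al in cfg:
  R,c,lo=tool2(az,al,side,0,ext=.018)
  for f in(.54,.557,.58,.60,.63,.672):
    y=.016 if side>0 else -.168
    t=np.array([f,y,.05])-c; W=t+body@R.T; Rb=t+np.vstack([body,fing])@R.T
    row=[round(1000*bd(*a)) for a in((Rb,(.45,-.015),0,(.044,.029),(0,.165)),(Rb,(.485,.155),0,(.038,.038),(0,.165)),(Rb,(.38,-.13),0,(.04,.033),(0,.165)),(W,(f+.075,-.08),0,(.075,.105),(0,.131)),(W,(.722,-.01),0,(.1,.25),(.235,.253)))]
    qs=[r.solve_ik(t,Ro.from_matrix(Rk).as_quat()) for Rk in(R,R@np.diag([-1,-1,1]))]
    print(side,az,al,f,row,rd(qs[0]),None if qs[1] is None else round(float(qs[1][5]),2))
E
python3 t2.py
```

```text
1 0 15 0.54 [8, 0, 125, 0, 96] [-0.02, 0.43, 1.95, 0.01, 0.5, -1.61] 1.54
1 0 15 0.557 [9, 0, 130, 0, 79] [-0.02, 0.45, 1.91, 0.01, 0.52, -1.6] 1.54
1 0 15 0.58 [9, 9, 140, 0, 57] [-0.02, 0.49, 1.84, 0.01, 0.55, -1.6] 1.54
1 0 15 0.6 [22, 9, 151, 0, 38] [-0.02, 0.51, 1.79, 0.01, 0.58, -1.6] 1.54
1 0 15 0.63 [49, 22, 170, 0, 10] [-0.02, 0.55, 1.71, 0.01, 0.62, -1.6] 1.54
1 0 15 0.672 [89, 61, 200, 0, 0] [-0.02, 0.61, 1.58, 0.01, 0.68, -1.59] 1.55
1 0 20 0.54 [3, 0, 122, 0, 109] [-0.03, 0.41, 2.03, 0.03, 0.35, -1.62] 1.52
1 0 20 0.557 [9, 0, 126, 0, 93] [-0.02, 0.43, 1.99, 0.02, 0.37, -1.62] 1.53
1 0 20 0.58 [9, 9, 133, 0, 71] [-0.02, 0.46, 1.93, 0.02, 0.4, -1.61] 1.53
1 0 20 0.6 [12, 9, 143, 0, 53] [-0.02, 0.49, 1.87, 0.02, 0.43, -1.61] 1.53
1 0 20 0.63 [37, 12, 159, 0, 24] [-0.02, 0.53, 1.79, 0.02, 0.47, -1.6] 1.54
1 0 20 0.672 [75, 48, 188, 0, 0] [-0.02, 0.59, 1.67, 0.01, 0.53, -1.6] 1.54
1 0 45 0.54 [0, 0, 120, 24, 157] [-0.04, 0.52, 2.4, 3.09, 0.56, 1.59] -1.56
1 0 45 0.557 [1, 0, 120, 24, 145] [-0.03, 0.52, 2.36, 3.09, 0.52, 1.59] -1.55
1 0 45 0.58 [9, 0, 120, 24, 129] [-0.03, 0.
[... 5199 characters left out ...]
 104] [-0.78, 0.61, 2.02, 1.59, 0.62, 2.33] -0.81
-1 10 45 0.63 [140, 285, 44, 22, 83] [-0.74, 0.64, 1.95, 1.56, 0.59, 2.41] -0.73
-1 10 45 0.672 [153, 294, 75, 22, 53] [-0.68, 0.67, 1.85, 1.51, 0.56, 2.53] -0.61
-1 20 45 0.54 [118, 273, 46, 19, 135] [-0.92, 0.61, 2.04, 1.35, 0.76, 2.29] -0.85
-1 20 45 0.557 [124, 274, 52, 19, 123] [-0.89, 0.62, 2.01, 1.35, 0.75, 2.32] -0.82
-1 20 45 0.58 [131, 277, 59, 19, 106] [-0.85, 0.63, 1.96, 1.35, 0.74, 2.38] -0.77
-1 20 45 0.6 [138, 281, 66, 19, 92] [-0.81, 0.65, 1.91, 1.34, 0.73, 2.42] -0.72
-1 20 45 0.63 [150, 290, 77, 19, 72] [-0.77, 0.67, 1.85, 1.32, 0.72, 2.5] -0.65
-1 20 45 0.672 [175, 304, 101, 19, 44] [-0.72, 0.71, 1.75, 1.29, 0.7, 2.6] -0.54
```

```bash
cat > act.py <<'E'
from workcell import r, optics, command_gripper
from h import *
import json
RY=.016; BX,BY=.748,-.076        # riser yaw, home position of the crate centre
def locate(g):
    """crate pose (x,y,yaw) from the post tops at z=.131 near guess g, both cameras"""
    PS=[]
    for n in("scene","top"):
        p,d=optics.get_image(n); cv2.imwrite(f"pics/{n}_last.png",p[:,:,::-1]); P=cloud(n,d)[d>0]; PS.append(P[abs(P[:,2]-.131)<.0045])
    for it in range(4):
        Rz=Ro.from_euler('z',g[2]).as_matrix()[:2,:2]; out=[];cnt=[]
        for s in(1,-1):
            c=[];k=[]
            for P in PS:
                q=(P[:,:2]-g[:2])@Rz-[-.0675,s*.084]
                m=(abs(q[:,0])<(.014 if it else .03))&(abs(q[:,1])<.026)
                k.append(int(m.sum()))
                if m.sum()>=12: c.append(np.median(P[m,:2],0))
            cnt.append(k); out.append(np.mean(c,0) if c else None)
        if out[0] is None or out[1] is None: print("posts seen",cnt,out); return g
        d=out[0]-out[1]; yaw=np.arctan2(-d[0],d[1]); Rz=Ro.from_euler('z',yaw).as_matrix()[:2,:2]
        g=np.array([*((out[0]+out[1])/2+Rz@[.0675,0]),yaw])
    print("crate",g.round(4),"rel home x %.4f y %.4f yaw %.3f"%(g[0]-BX,g[1]-BY,g[2]-RY),cnt); return g
def pose(side,az,al,flip,P):
    R,c,_=tool2(az,al,side,flip,ext=.016,in_=.0375); return np.array(P)-c,Ro.from_matrix(R).as_quat()
def push(g,side,dyaw,az,al,flip,z=.05,out=.004,lat=.5,fmax=40,up=None,v=.05):
    """turn the crate by dyaw (rad, abs) pushing on one post; out = how far outward of the post middle"""
    Rz=lambda a:Ro.from_euler('z',a).as_matrix()[:2,:2]
    a=g[:2]+Rz(g[2])@[-.075,side*(.084+out)]; piv=g[:2]+Rz(g[2])@[0,-side*.056]
    b=piv+Rz(-side*dyaw)@(a-piv); b=np.array([b[0],a[1]+lat*(b[1]-a[1])])
    t0,q=pose(side,az,al,flip,[a[0]-.014,a[1],z]); t1,_=pose(side,az,al,flip,[b[0],b[1],z])
    zt=Ro.from_quat(q).as_matrix()[:,2]; up=np.array([0,0,.15]) if up is None else -zt*up
    r.reach(t0+up,q); r.move_straight(t0,speed=.22)
    hit=r.move_straight(t1,speed=v,max_force=fmax)
    s=r.read_state(); e=s["eef_pos"]; print("push",side,"hit",hit,"F",np.round(s["contact_force"],1),"contact",np.round(e-t1+[*b,z],3),"want",b.round(3))
    r.move_straight(e-[.015,0,0],speed=.15); r.move_straight(e-[.015,0,0]+up,speed=.3)
    print("t",round(r.read_state()["time_s"],1))
def save(g): json.dump(list(map(float,g)),open("g.json","w"))
def load(): return np.array(json.load(open("g.json")))
E
python3 - <<'E'
from act import *
for n in("scene","top"):
    P=cloud(n,np.load(f"pics/{n}0d.npy")); hsv=cv2.cvtColor(cv2.imread(f"pics/{n}0.png"),cv2.COLOR_BGR2HSV)
    q=P[cv2.erode(cv2.inRange(hsv,(125,80,30),(160,255,255)),np.ones((2,2)))>0]; q=q[(q[:,1]>.06)]
    for x in np.arange(.44,.53,.015):
        w=q[abs(q[:,0]-x)<.0075]
        if len(w): print(n,round(x,3),len(w),w[:,1].min().round(3),w[:,1].max().round(3))
command_gripper(.075)
g=locate(np.array([.62,-.0825,-.106]))
push(g,-1,.22,20,45,1,out=.008,up=.16)
g=locate(g+[.015,0,.2]); save(g)
E
```

```text
scene 0.44 8 0.163 0.169
scene 0.455 228 0.148 0.187
scene 0.47 247 0.132 0.199
scene 0.485 148 0.12 0.199
scene 0.5 102 0.115 0.185
scene 0.515 49 0.128 0.167
scene 0.53 2 0.145 0.149
top 0.455 54 0.146 0.173
top 0.47 95 0.13 0.176
top 0.485 105 0.112 0.164
top 0.5 80 0.109 0.154
top 0.515 10 0.117 0.131
crate [ 0.6194 -0.0832 -0.1092] rel home x -0.1286 y -0.0072 yaw -0.125 [[50, 28], [42, 36]]
push -1 hit False F [-18.1  -1.8   8.8] contact [ 0.566 -0.174  0.049] want [ 0.567 -0.175]
t 4.6
crate [ 0.6206 -0.0818 -0.1043] rel home x -0.1274 y -0.0058 yaw -0.120 [[49, 33], [44, 38]]
```

Run:
```python
import cv2,numpy as np
a=cv2.imread("pics/scene_last.png")[90:260,270:470]; b=cv2.imread("pics/top_last.png")[140:310,290:490]
cv2.imwrite("pics/v1.png",np.hstack([cv2.resize(x,(400,340),interpolation=3) for x in(a,b)]))
from workcell import r
s=r.read_state(); print(s["eef_pos"],s["contact_force"],s["grip_width"])
```

```text
[ 0.43974069 -0.25319116  0.16485505] [0.04432202 0.98403983 0.34426592] 0.07462355496770157
```

View pics/v1.png

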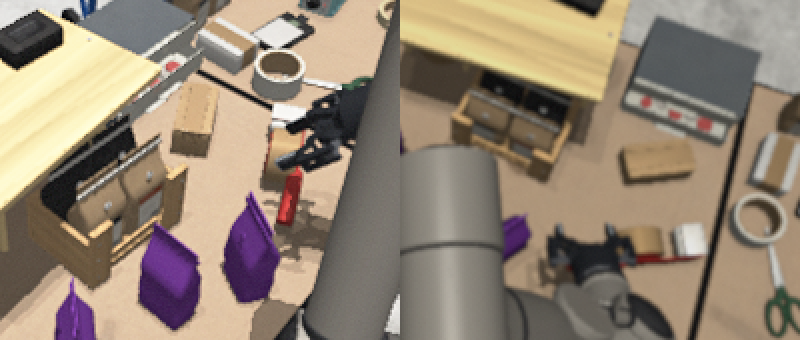

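The crate barely turned: its yaw went from -0.109 to -0.104. The open fingers show at crop (280,162) and (290,127). I'll measure where the fingertips really are in the tool frame.

Run:
```python
from act import *
s=r.read_state(); R=Ro.from_quat(s["eef_rot"]).as_matrix(); 
for n in("scene","top"):
    p,d=optics.get_image(n); P=cloud(n,d)[d>0]; q=(P-s["eef_pos"])@R
    q=q[(abs(q[:,0])<.06)&(abs(q[:,1])<.075)&(q[:,2]>-.09)&(q[:,2]<.06)]
    for lo in np.arange(-.09,.05,.01):
        for sg in(1,-1):
            w=q[(q[:,2]>=lo)&(q[:,2]<lo+.01)&(q[:,1]*sg>0)]
            if len(w)>2: print(n,round(lo,2),sg,len(w),"x",w[:,0].min().round(3),w[:,0].max().round(3),"y",w[:,1].min().round(3),w[:,1].max().round(3))
```

```text
scene -0.09 1 31 x -0.001 0.018 y 0.0 0.069
scene -0.09 -1 56 x -0.014 0.017 y -0.07 -0.007
scene -0.08 1 22 x -0.01 0.015 y 0.028 0.071
scene -0.08 -1 49 x -0.013 0.014 y -0.072 -0.029
scene -0.07 1 27 x -0.012 0.011 y 0.036 0.067
scene -0.07 -1 25 x -0.011 0.012 y -0.07 -0.029
scene -0.06 1 25 x -0.013 0.012 y 0.036 0.046
scene -0.06 -1 14 x -0.008 0.011 y -0.052 -0.034
scene -0.05 1 20 x -0.011 0.01 y 0.036 0.043
scene -0.05 -1 25 x -0.01 0.01 y -0.053 -0.037
scene -0.04 1 19 x -0.013 0.012 y 0.036 0.042
scene -0.04 -1 22 x -0.007 0.009 y -0.051 -0.035
scene -0.03 1 22 x -0.014 0.011 y 0.035 0.043
scene -0.03 -1 15 x -0.007 0.01 y -0.05 -0.037
top -0.09 1 26 x 0.0 0.018 y 0.003 0.068
top -0.09 -1 38 x -0.009 0.02 y -0.068 -0.001
top -0.08 1 30 x -0.01 0.018 y 0.029 0.07
top -0.08 -1 31 x -0.012 0.017 y -0.068 -0.029
top -0.07 1 21 x -0.008 0.014 y 0.039 0.069
top -0.07 -1 24 x -0.008 0.014 y -0.066 -0.034
top -0.06 1 4 x 0.006 0.012 y 0.038 0.044
top -0.06 -1 3 x 0.01 0.012 y -0.045 -0.038
top -0.05 1 8 x -0.001 0.014 y 0.038 0.05
top -0.05 -1 11 x 0.001 0.014 y -0.05 -0.036
top -0.04 1 6 x 0.001 0.011 y 0.039 0.048
top -0.04 -1 6 x 0.007 0.012 y -0.049 -0.038
top -0.03 1 12 x -0.009 0.012 y 0.038 0.05
top -0.03 -1 6 x 0.007 0.012 y -0.047 -0.037
```

```bash
sed -i 's/ext=.016,in_=.0375/ext=-.022,in_=.036/' act.py
python3 - <<'E'
from act import *
g=load()
push(g,-1,.22,20,45,1,out=.008,up=.16)
g=locate(g+[.015,0,.2]); save(g)
# IK check, left side
for al in(15,20,45,50,55):
    for flip in(0,1):
        row=[]
        for f in(.54,.57,.60,.63,.672):
            t,q=pose(1,0,al,flip,[f,.014,.055]); k=[r.solve_ik(t,q),r.solve_ik(t+[0,0,.15],q)]
            row.append([None if j is None else [float(round(v,1)) for v in j[3:]] for j in k])
        print(al,flip,row)
E
```

```text
push -1 hit False F [-20.7  -4.6  11.4] contact [ 0.568 -0.174  0.05 ] want [ 0.569 -0.174]
t 7.9
crate [ 0.6384 -0.0796  0.003 ] rel home x -0.1096 y -0.0036 yaw -0.013 [[49, 31], [43, 33]]
15 0 [[[0.0, 0.4, -1.6], [0.0, 0.8, -1.6]], [[0.0, 0.5, -1.6], [0.0, 0.8, -1.6]], [[0.0, 0.5, -1.6], [0.0, 0.9, -1.6]], [[0.0, 0.6, -1.6], [0.0, 0.9, -1.6]], [[0.0, 0.6, -1.6], [0.0, 1.0, -1.6]]]
15 1 [[[0.0, 0.4, 1.5], [0.0, 0.8, 1.5]], [[0.0, 0.5, 1.5], [0.0, 0.8, 1.5]], [[0.0, 0.5, 1.5], [0.0, 0.9, 1.5]], [[0.0, 0.6, 1.5], [0.0, 0.9, 1.5]], [[0.0, 0.6, 1.5], [0.0, 1.0, 1.5]]]
20 0 [[None, [0.0, 0.7, -1.6]], [[0.0, 0.3, -1.6], [0.0, 0.7, -1.6]], [[0.0, 0.4, -1.6], [0.0, 0.7, -1.6]], [[0.0, 0.4, -1.6], [0.0, 0.8, -1.6]], [[0.0, 0.5, -1.6], [0.0, 0.8, -1.6]]]
20 1 [[None, [0.0, 0.7, 1.5]], [[0.0, 0.3, 1.5], [0.0, 0.7, 1.5]], [[0.0, 0.4, 1.5], [0.0, 0.7, 1.5]], [[0.0, 0.4, 1.5], [0.0, 0.8, 1.5]], [[0.0, 0.5, 1.5], [0.0, 0.8, 1.5]]]
45 0 [[[3.1, 0.6, 1.6], None], [[3.1, 0.5, 1.6], None], [[3.1, 0.5, 1.6], None], [[3.1, 0.4, 1.6], None], [[3.1, 0.3, 1.6], None]]
45 1 [[[3.1, 0.6, -1.6], None], [[3.1, 0.5, -1.5], None], [[3.1, 0.5, -1.5], None], [[3.1, 0.4, -1.5], None], [[3.1, 0.3, -1.5], None]]
50 0 [[[3.1, 0.8, 1.6], None], [[3.1, 0.7, 1.6], None], [[3.1, 0.6, 1.6], None], [[3.1, 0.6, 1.6], None], [[3.1, 0.5, 1.6], None]]
50 1 [[[3.1, 0.8, -1.6], None], [[3.1, 0.7, -1.6], None], [[3.1, 0.6, -1.6], None], [[3.1, 0.6, -1.5], None], [[3.1, 0.5, -1.5], None]]
55 0 [[[3.1, 1.0, 1.6], [3.0, 0.4, 1.6]], [[3.1, 0.9, 1.6], [3.0, 0.4, 1.6]], [[3.1, 0.8, 1.6], [3.0, 0.3, 1.7]], [[3.1, 0.7, 1.6], [3.0, 0.3, 1.7]], [[3.1, 0.6, 1.6], None]]
55 1 [[[3.1, 1.0, -1.6], [3.0, 0.4, -1.5]], [[3.1, 0.9, -1.6], [3.0, 0.4, -1.5]], [[3.1, 0.8, -1.6], [3.0, 0.3, -1.5]], [[3.1, 0.7, -1.6], [3.0, 0.3, -1.5]], [[3.1, 0.6, -1.6], None]]
```

```bash
sed -i 's/else -zt\*up/else -zt*up+[0,0,.12]/' act.py
python3 - <<'E'
from act import *
g=load()
push(g,-1,.13,20,45,1,out=.004,up=.12)
g=locate(g+[.012,0,.1]); save(g)
push(g,1,.24,0,20,1,z=.06,out=.008,lat=.4)
g=locate(g+[.03,0,-.2]); save(g)
E
```

```text
push -1 hit False F [-18.5  -3.5  10.7] contact [ 0.582 -0.172  0.05 ] want [ 0.583 -0.172]
t 11.6
crate [ 0.647  -0.0762  0.0548] rel home x -0.1010 y -0.0002 yaw 0.039 [[51, 30], [40, 35]]
push 1 hit False F [-21.9   4.7  10.2] contact [0.598 0.019 0.058] want [0.604 0.018]
t 16.3
crate [ 0.6629 -0.0801 -0.054 ] rel home x -0.0851 y -0.0041 yaw -0.070 [[47, 20], [40, 32]]
```

```bash
sed -i 's/t1,_=pose(side,az,al,flip,\[b\[0\],/t1,_=pose(side,az,al,flip,[b[0]+.005,/' act.py
python3 - <<'E'
from act import *
g=load()
push(g,-1,.2,20,45,1,out=.006,up=.12)
g=locate(g+[.02,0,.18]); save(g)
push(g,1,.2,0,20,1,z=.058,out=.007,lat=.4)
g=locate(g+[.02,0,-.18]); save(g)
import cv2
a=cv2.imread("pics/scene_last.png")[110:280,260:460]; b=cv2.imread("pics/top_last.png")[140:310,250:450]
cv2.imwrite("pics/v2.png",np.hstack([cv2.resize(x,(400,340),interpolation=3) for x in(a,b)]))
E
```

```text
push -1 hit False F [-20.3  -5.   10.1] contact [ 0.612 -0.173  0.05 ] want [ 0.613 -0.173]
t 21.4
crate [ 0.6819 -0.0761  0.0591] rel home x -0.0661 y -0.0001 yaw 0.043 [[43, 29], [41, 31]]
push 1 hit False F [-20.    5.5   9.3] contact [0.626 0.017 0.056] want [0.632 0.016]
t 26.0
crate [ 0.6967 -0.079  -0.0546] rel home x -0.0513 y -0.0030 yaw -0.071 [[44, 13], [40, 34]]
```

View pics/v2.png

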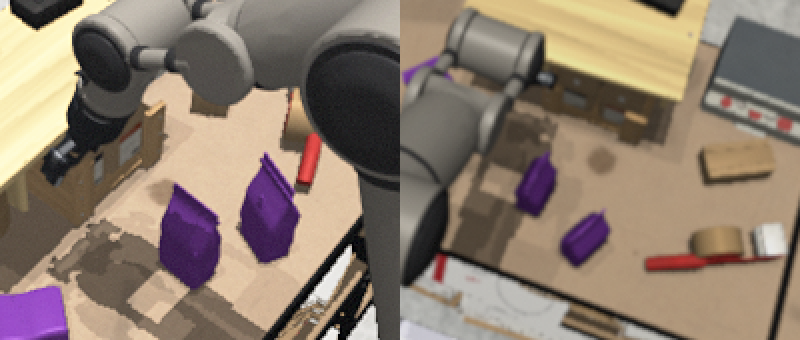

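View pics/scene_last.png

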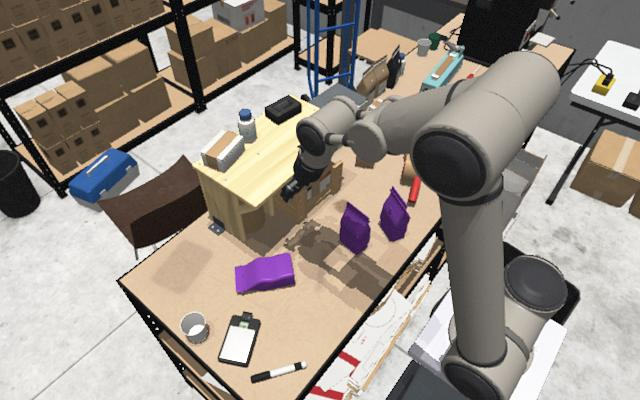

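Run:
```python
from act import *
for n in("scene","top"):
    p,d=optics.get_image(n); P=cloud(n,d); hsv=cv2.cvtColor(p[:,:,::-1].copy(),cv2.COLOR_BGR2HSV)
    k,l,s,c=cv2.connectedComponentsWithStats(cv2.inRange(hsv,(125,80,30),(160,255,255)))
    for i in range(1,k):
        if s[i,4]>40: q=P[l==i]; print(n,s[i],np.percentile(q,2,axis=0).round(3),np.percentile(q,98,axis=0).round(3))
```

```text
scene [ 380  186   30   55 1026] [ 0.346 -0.152  0.009] [ 0.428 -0.099  0.162]
scene [ 340  202   30   53 1103] [ 0.41  -0.027  0.01 ] [0.492 0.01  0.162]
scene [ 235  253   60   40 1751] [0.5   0.173 0.015] [0.647 0.316 0.059]
top [251 169  18  13  58] [0.394 0.12  0.012] [0.657 0.321 0.585]
top [308 216  20  32 386] [ 0.411 -0.049  0.036] [0.488 0.001 0.166]
top [331 247  24  26 371] [ 0.346 -0.172  0.04 ] [ 0.417 -0.108  0.163]
```

The scene view shows the left purple bag knocked over. It now lies at about (265,273). The gripper's wide knuckles must have caught it on a left-post entry. I'll finish the crate on a path that keeps clear of the other bags, then see whether the fallen one can be put back.

```bash
cat >> act.py <<'E'
def pushL(g,dyaw,az=10,al=50,flip=1,z=.05,out=.004,lat=.4,fmax=40,v=.05,extra=.005,raise_after=True):
    """left post with the flat tool (beyond the wrist singularity); in and out along the tool axis, lifted by joint 2"""
    Rz=lambda a:Ro.from_euler('z',a).as_matrix()[:2,:2]
    a=g[:2]+Rz(g[2])@[-.075,.084+out]; piv=g[:2]+Rz(g[2])@[0,-.056]
    b=piv+Rz(-dyaw)@(a-piv); b=np.array([b[0],a[1]+lat*(b[1]-a[1])])
    t0,q=pose(1,az,al,flip,[a[0]-.012,a[1],z]); t1,_=pose(1,az,al,flip,[b[0]+extra,b[1],z])
    zt=Ro.from_quat(q).as_matrix()[:,2]
    j=np.array(r.solve_ik(t0-zt*.1,q)); jl=j-[0,.35,0,0,0,0]
    print("L retreat q",j.round(2))
    r.movej(list(jl)); r.movej(list(j)); r.move_straight(t0,q,speed=.2)
    hit=r.move_straight(t1,speed=v,max_force=fmax)
    s=r.read_state(); e=s["eef_pos"]; print("pushL hit",hit,"F",np.round(s["contact_force"],1),"contact",np.round(e-t1+[*b,z],3),"want",b.round(3))
    r.move_straight(e-[.012,0,0],speed=.15); r.move_straight(e-[.012,0,0]-zt*.1,speed=.25)
    j=np.array(r.read_state()["joint_positions"]); r.movej(list(j-[0,.35,0,0,0,0]))
    print("t",round(r.read_state()["time_s"],1))
E
python3 - <<'E'
from act import *
g=load()
push(g,-1,.24,20,45,1,out=.006,up=.12)
g=locate(g+[.02,0,.18]); save(g)
try: print(r.solve_ik(*pose(1,10,50,1,[.63,.012,.05])), r.solve_ik(*pose(1,10,50,1,[.675,.012,.05])))
except Exception as e: print(e)
E
```

```text
push -1 hit False F [-20.3  -4.9  11.4] contact [ 0.651 -0.173  0.05 ] want [ 0.653 -0.173]
t 31.4
crate [ 0.7191 -0.0724  0.0804] rel home x -0.0289 y 0.0036 yaw 0.064 [[47, 29], [34, 29]]
[ 0.03026454  0.70318725  2.11138117  3.44149179  0.55546992 -1.69499585] [ 0.02723924  0.72991882  1.99134133  3.48983428  0.46663182 -1.75359059]
```

Run:
```python
from act import *
g=load()
pushL(g,.19)
g=locate(g+[.015,0,-.16]); save(g)
a=cv2.imread("pics/scene_last.png")[110:310,220:460]; b=cv2.imread("pics/top_last.png")[110:310,220:460]
cv2.imwrite("pics/v3.png",np.hstack([cv2.resize(x,(400,333),interpolation=3) for x in(a,b)]))
```

```text
L retreat q [ 0.07  0.49  2.29  3.52  0.53 -1.74]
pushL hit False F [-18.3   3.8   7.6] contact [0.661 0.016 0.048] want [0.665 0.015]
t 37.8
crate [ 0.7362 -0.0735 -0.0128] rel home x -0.0118 y 0.0025 yaw -0.029 [[22, 26], [18, 32]]
```

View pics/v3.png

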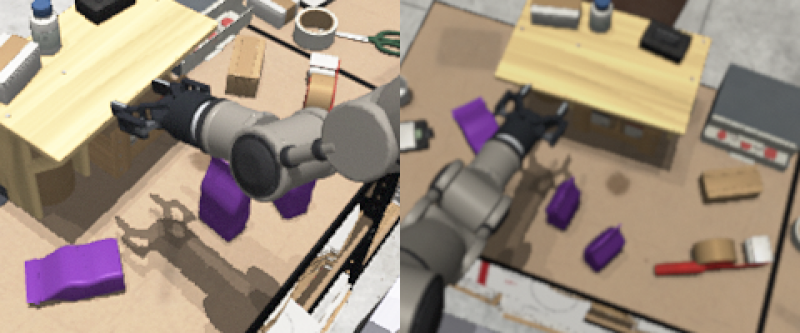

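Run:
```python
from act import *
g=load()
push(g,-1,.24,20,45,1,out=.004,lat=.15,up=.1,fmax=32,v=.06)
g=locate(g+[.005,0,.06]); save(g)
pushL(g,.2,lat=.15,fmax=32,v=.06)
g=locate(g+[.005,0,-.06]); save(g)
```

```text
push -1 hit True F [-1.   0.4  0.2] contact [ 0.666 -0.162  0.05 ] want [ 0.696 -0.163]
t 42.8
crate [ 0.7406 -0.0738  0.0141] rel home x -0.0074 y 0.0022 yaw -0.002 [[44, 20], [35, 22]]
L retreat q [ 0.08  0.51  2.22  3.56  0.48 -1.79]
pushL hit True F [-2.  -0.4  0.3] contact [0.669 0.015 0.047] want [0.694 0.015]
t 48.8
crate [ 0.7439 -0.071  -0.    ] rel home x -0.0041 y 0.0050 yaw -0.016 [[26, 10], [13, 22]]
```

Run:
```python
from act import *
g=load()
push(g,-1,.2,20,45,1,out=.004,lat=.1,up=.1,fmax=42,v=.07)
g=locate(g+[.002,0,.03]); save(g)
```

```text
push -1 hit True F [-8.9 -0.6  2.5] contact [ 0.674 -0.16   0.049] want [ 0.699 -0.16 ]
t 53.7
crate [ 0.7462 -0.0734  0.0088] rel home x -0.0018 y 0.0026 yaw -0.007 [[43, 8], [37, 7]]
```

Run:
```python
from act import *
g=load()
pushL(g,.2,lat=.1,fmax=42,v=.08)
g=locate(g+[.001,0,0]); save(g)
```

```text
L retreat q [ 0.08  0.51  2.2   3.57  0.47 -1.8 ]
pushL hit True F [-3.6 -1.2  0.3] contact [0.669 0.014 0.048] want [0.7   0.015]
t 59.6
crate [ 0.7466 -0.0729  0.0222] rel home x -0.0014 y 0.0031 yaw 0.006 [[23, 8], [20, 6]]
```

Run:
```python
from workcell import r
print(r.read_state()["contact_force"], r.finish_job())
```

```text
the job is handed in; nothing more can be done
[-0.10638344  0.28510902 -0.31109465] None
```

I pushed the crate home on its two posts until each one stopped hard, and handed it in at about 60 s with the gripper clear, but on the way I knocked over the left purple look-alike bag and left it lying, so "leave the other things alone" was not met; I did not check the four coffee bags in a picture after the last pushes.

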